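Load the printer's tool dock from the service rail, in reverse order

ROBOT

A 7-joint arm with a two-finger parallel gripper is mounted at the origin on the work surface. World frame = base frame: x ahead of the robot, y to its left, z up, the work surface at z = 0. Lengths are in mm, angles in rad, forces in N, time in s.
With the tool pointing down it reaches from about 400 to 850 mm from the base axis. Payload 4.4 kg.
Tool frame: the origin (TCP) lies where the fingers leave the gripper's body, on its centre line; the fingertips stand 97 mm ahead of it and the grasp point (between the pads) lies 78 mm ahead of it; z points along the fingers, y is the line along which they close (so a half turn about z gives the same grasp; the last joint's range is limited). The gripper opens to 94 mm and grips with 3 to 60 N. Pads are 16 mm wide; open, the fingers measure 119 mm over their backs; the gripper's body (75 mm by 177 mm) begins 78 mm behind the grasp point.
Start: joints at [-1.205, 0.628, 0.038, 1.517, -0.027, 0.996, -0.02], TCP at [272.01, 590.362, 302.678] pointing down, gripper open.
Joint ranges: [-3.06, 3.06], [-0.37, 2.12], [-1.25, 1.32], [0.18, 2.47], [-1.1, 4.24], [0.23, 1.98], [-2.94, 2.94]. Speed limits (rad/s): [2.57, 2.57, 3.14, 3.14, 3.14, 3.14, 3.14].

INTERFACE

Orientations are given as a rotation vector (axis times angle).
In Python, from station import manip, snapshot, camera_info, workorder gives the robot as it stands.
- The arm moves only by the shell command python3 -m crank 'ROWS'. ROWS is JSON, a list of rows, each a list of 3 entries, a list of its own where there are three numbers: the shift along the tool's x, y, z in units of 30 mm (1.0 is 30 mm), then the turn, a rotation vector about the tool's x, y, z in units of 5 degrees (1.0 is 5 degrees), then the opening, from 0 (shut) to 1 (fully open). In form: [[[x, y, z], [ax, ay, az], claw], ...]. A call has 1 to 12 rows; each row shifts and turns the commanded pose from where the row before left it, along the tool's axes as they then stand; what a row does not reach is not made up. A row lasts 1/12 s, in which the tool goes at most 41.7 mm and 7.16 degrees, less where a joint would pass 70% of its speed; a pose out of reach is approached as far as the arm can. A call is refused whole if a number of a shift passes 1 or a number of a turn 1, either way. A call with a gripper value outside its range is refused whole. The fingers move at their own pace and stop on an object; the grip force is fixed at half the most. Time passes only in rows, so rows that do not move let the fingers close. It gives the time, the measured TCP pose, the force, the opening and the grip force at its end, in the units of the state.
- manip.get_state(): the state, without advancing time (a new reading comes with each control period).
- snapshot(name): name is "scene" or "top"; returns (picture, depth): 400x640x3 uint8, blue, green, red; 400x640 float32, mm along the optical axis (not along the pixel's ray), 0 where there is no reading.
- camera_info(name): a dict with "vfov" (degrees; the focal length in pixels is half the picture's height over the tangent of half this angle, whatever the lens; pixels are square), "cx", "cy" (the principal point, pixels), "D" ([k1, k2, p1, p2, k3] as OpenCV has them; the pictures are not rectified), "eye" and "orientation" of the camera in the world. Camera axes: x right, y down, z forward; pixel columns grow to the right and rows downward; lengths in mm; the calibration is good to about 2 mm. A picture is of the moment at which its call begins. camera_info takes no time and is no camera call.
- workorder.job_done(): hands the job in; it is judged then, once.
The state is a dict: "clock": time; "joints": joint angles; "qd": joint speeds; "effort": joint torques, N m; "tcp_pos": TCP position; "tcp_rot": TCP orientation; "ft_force": force on the tool from outside, world axes, zero at the start; "wrist_torque": the same for the moment, N m; "grip_width": finger opening in mm; "grip_force": force on a finger pad.
Only numpy, scipy, OpenCV 4.12 (cv2) and the standard library are available. Lean on these libraries where they do the work, as an engineer would, in place of code of your own. Each camera call takes 0.05 s, during which the arm holds its last target. There are 200 camera calls.

TASK

Move the four hot ends from the service rail into the printer's tool dock in reverse order: the one that starts next to the rail's white end block goes into the dock pocket farthest from the dock's own white block, and so on along the row, until the one that started farthest from the rail's white block stands in the pocket next to the dock's white block. Set each down upright in its own pocket (do not drop it from a height), let go, and leave the white print, the scraper and the glue stick where they are.

Things in the scene. Friction and masses are not known exactly. Their poses are not given: they have to be found in the camera images.
- hotend_red: loose hot end with red flange and red sleeve, standing upright, nozzle up, in the red holder on the service rail. Round about its z axis, 66 mm tall, 70 to 120 g: flange 34 mm diameter and 8 mm thick at the foot, then a finned barrel 25 mm in diameter up to z = 58 mm (grip here, fingers above the flange), then an 8 mm brass nozzle tip. Origin at the centre of its underside, z up.
- hotend_blue: loose hot end with blue flange and blue sleeve, standing upright, nozzle up, in the blue holder on the service rail. Round about its z axis, 66 mm tall, 70 to 120 g: flange 34 mm diameter and 8 mm thick at the foot, then a finned barrel 25 mm in diameter up to z = 58 mm (grip here, fingers above the flange), then an 8 mm brass nozzle tip. Origin at the centre of its underside, z up.
- hotend_yellow: loose hot end with yellow flange and yellow sleeve, standing upright, nozzle up, in the yellow holder on the service rail. Round about its z axis, 66 mm tall, 70 to 120 g: flange 34 mm diameter and 8 mm thick at the foot, then a finned barrel 25 mm in diameter up to z = 58 mm (grip here, fingers above the flange), then an 8 mm brass nozzle tip. Origin at the centre of its underside, z up.
- hotend_green: loose hot end with green flange and green sleeve, standing upright, nozzle up, in the green holder on the service rail. Round about its z axis, 66 mm tall, 70 to 120 g: flange 34 mm diameter and 8 mm thick at the foot, then a finned barrel 25 mm in diameter up to z = 58 mm (grip here, fingers above the flange), then an 8 mm brass nozzle tip. Origin at the centre of its underside, z up.
- holder_red: red square holder fixed on the service rail, 58 mm outside, 48 mm inside, rim 6 mm above its floor; the red hot end stands in it at the start. Origin at the centre of its underside, 8 mm above the bench; its floor is 6 mm above the origin. The four holders are in one row, 60 mm apart, along the holder's y axis. Stays put, so it shows the starting order.
- holder_blue: blue square holder fixed on the service rail, 58 mm outside, 48 mm inside, rim 6 mm above its floor; the blue hot end stands in it at the start. Origin at the centre of its underside, 8 mm above the bench; its floor is 6 mm above the origin. The four holders are in one row, 60 mm apart, along the holder's y axis. Stays put, so it shows the starting order.
- holder_yellow: yellow square holder fixed on the service rail, 58 mm outside, 48 mm inside, rim 6 mm above its floor; the yellow hot end stands in it at the start. Origin at the centre of its underside, 8 mm above the bench; its floor is 6 mm above the origin. The four holders are in one row, 60 mm apart, along the holder's y axis. Stays put, so it shows the starting order.
- holder_green: green square holder fixed on the service rail, 58 mm outside, 48 mm inside, rim 6 mm above its floor; the green hot end stands in it at the start. Origin at the centre of its underside, 8 mm above the bench; its floor is 6 mm above the origin. The four holders are in one row, 60 mm apart, along the holder's y axis. Stays put, so it shows the starting order.
- white_block: white block, 50 x 26 x 22 mm, fixed at one end of the service rail (a black block is at the other end). Origin at the centre of its underside; the nearest holder's centre is 53 mm away, the next ones 113, 173 and 233 mm.
- dock: printer's tool dock, a fixed black tray with blue rims, alongside the rail, nearer the robot or farther. Origin at the centre of its underside, on the bench. Four pockets at x = 0, y = +90, +30, -30, -90 mm, each 52 x 52 mm inside, floor 12 mm above the origin, rim 6 mm higher, walls 8 mm. End blocks 26 mm long, 30 mm high: white at y = +138 mm, black at y = -138 mm.
- print: bystander: loose white printed part, 30 x 110 x 36 mm. Origin at the centre of its underside. Leave it alone.
- scraper: bystander: loose spatula-shaped print scraper lying on the bench, about 280 mm long along its x. Origin underneath it. Leave it alone.
- glue: bystander: loose white glue stick with orange cap, standing, 30 mm diameter, 95 mm tall. Origin at the centre of its underside. Leave it alone.

How it is judged (in metres and radians):
At the end, for the whole second after the job is handed in: Each hot end stands upright (within 0.1 rad) on the floor of its own dock pocket, within 13 mm of the pocket's centre along and across the dock and within 4 mm in height, in the reverse of the starting order as counted from the two white blocks; all released and at rest (((horizontal distance between holder_red and white_block between 0.033 and 0.073 m and y of hotend_red in the frame of dock between -0.103 and -0.077 m) or (horizontal distance between holder_red and white_block between 0.093 and 0.133 m and y of hotend_red in the frame of dock between -0.043 and -0.017 m) or (horizontal distance between holder_red and white_block between 0.153 and 0.193 m and y of hotend_red in the frame of dock between 0.017 and 0.043 m) or (horizontal distance between holder_red and white_block between 0.213 and 0.253 m and y of hotend_red in the frame of dock between 0.077 and 0.103 m)) and x of hotend_red in the frame of dock between -0.013 and 0.013 m and z of hotend_red in the frame of dock between 0.008 and 0.016 m and angle between each of hotend_red, hotend_blue, hotend_yellow, hotend_green's own z axis and vertical below 0.1 rad and linear speed of each of hotend_red, hotend_blue, hotend_yellow, hotend_green below 0.02 m/s and angular speed of each of hotend_red, hotend_blue, hotend_yellow, hotend_green below 0.3 rad/s and ((horizontal distance between holder_blue and white_block between 0.033 and 0.073 m and y of hotend_blue in the frame of dock between -0.103 and -0.077 m) or (horizontal distance between holder_blue and white_block between 0.093 and 0.133 m and y of hotend_blue in the frame of dock between -0.043 and -0.017 m) or (horizontal distance between holder_blue and white_block between 0.153 and 0.193 m and y of hotend_blue in the frame of dock between 0.017 and 0.043 m) or (horizontal distance between holder_blue and white_block between 0.213 and 0.253 m and y of hotend_blue in the frame of dock between 0.077 and 0.103 m)) and x of hotend_blue in the frame of dock between -0.013 and 0.013 m and z of hotend_blue in the frame of dock between 0.008 and 0.016 m and ((horizontal distance between holder_yellow and white_block between 0.033 and 0.073 m and y of hotend_yellow in the frame of dock between -0.103 and -0.077 m) or (horizontal distance between holder_yellow and white_block between 0.093 and 0.133 m and y of hotend_yellow in the frame of dock between -0.043 and -0.017 m) or (horizontal distance between holder_yellow and white_block between 0.153 and 0.193 m and y of hotend_yellow in the frame of dock between 0.017 and 0.043 m) or (horizontal distance between holder_yellow and white_block between 0.213 and 0.253 m and y of hotend_yellow in the frame of dock between 0.077 and 0.103 m)) and x of hotend_yellow in the frame of dock between -0.013 and 0.013 m and z of hotend_yellow in the frame of dock between 0.008 and 0.016 m and ((horizontal distance between holder_green and white_block between 0.033 and 0.073 m and y of hotend_green in the frame of dock between -0.103 and -0.077 m) or (horizontal distance between holder_green and white_block between 0.093 and 0.133 m and y of hotend_green in the frame of dock between -0.043 and -0.017 m) or (horizontal distance between holder_green and white_block between 0.153 and 0.193 m and y of hotend_green in the frame of dock between 0.017 and 0.043 m) or (horizontal distance between holder_green and white_block between 0.213 and 0.253 m and y of hotend_green in the frame of dock between 0.077 and 0.103 m)) and x of hotend_green in the frame of dock between -0.013 and 0.013 m and z of hotend_green in the frame of dock between 0.008 and 0.016 m); the robot touches nothing.
It fails at once if a hot end is dropped from a height (out of the fingers with its underside over 60 mm above the bench) ((height (world z) of hotend_red above 0.06 m and contact force between the fingers and hotend_red below 0.01 N) or (height (world z) of hotend_blue above 0.06 m and contact force between the fingers and hotend_blue below 0.01 N) or (height (world z) of hotend_yellow above 0.06 m and contact force between the fingers and hotend_yellow below 0.01 N) or (height (world z) of hotend_green above 0.06 m and contact force between the fingers and hotend_green below 0.01 N)).
It fails at once if the white print, the scraper or the glue stick is moved by more than 30 mm (distance of any of print, scraper, glue from where it was at the start of the episode above 0.03 m).
It also fails if it takes over 96 s, if anything falls off the work surface, if the arm or the gripper's body presses on something with over 40 N, if the wrist force passes 120 N, or if a joint passes its speed limit or range.

## Working session

There is one attempt and no reset: what is moved stays moved. The work goes in short steps, Python scripts to look and compute and a shell command to move; the robot and the scene stay as the last step left them, time stands still between calls to the robot, and variables do not carry over. Pictures are saved under pics/ and viewed, at most 14 in all, crops included, and the job is handed in when it is done.

```bash
mkdir -p pics; cat > h.py <<'E'
import numpy as np, cv2
from scipy.spatial.transform import Rotation as R
from station import manip, snapshot, camera_info, workorder
def cam(n):
    c=camera_info(n); f=200/np.tan(np.radians(c["vfov"])/2)
    K=np.array([[f,0,c["cx"]],[0,f,c["cy"]],[0,0,1]]); return c,K
def world(n,depth):
    c,K=cam(n); h,w=depth.shape
    u,v=np.meshgrid(np.arange(w),np.arange(h))
    p=cv2.undistortPoints(np.stack([u,v],-1).reshape(-1,1,2).astype(np.float64),K,np.array(c["D"],float)).reshape(h,w,2)
    P=np.dstack([p[...,0]*depth,p[...,1]*depth,depth])
    o=np.array(c["orientation"],float)
    M=R.from_rotvec(o).as_matrix() if o.shape==(3,) else o
    return P@M.T+np.array(c["eye"])
E
python3 - <<'E'
from h import *
for n in ("top","scene"):
    im,d=snapshot(n); cv2.imwrite(f"pics/{n}0.png",im); np.savez(f"{n}0.npz",im=im,d=d); print(n,camera_info(n))
print(manip.get_state())
E
```

```text
top {'vfov': 50.94302647947008, 'cx': 314.2827406778255, 'cy': 202.6480177061133, 'D': array([-0.0580141,  0.       ,  0.       ,  0.       ,  0.       ]), 'eye': array([ 553.70673087,   15.59085281, 1106.30948881]), 'orientation': array([-2.2041566 ,  2.21469873, -0.07427514])}
scene {'vfov': 50.678989281422645, 'cx': 320.5127114565203, 'cy': 200.05531549064918, 'D': array([0.03047394, 0.        , 0.        , 0.        , 0.        ]), 'eye': array([896.32166582, 475.29037891, 960.25001496]), 'orientation': array([-0.72803276, -2.80640908,  0.75678866])}
{'clock': 0.1, 'joints': array([-1.20479081,  0.62923656,  0.03845134,  1.518208  , -0.02699115,
        0.99632676, -0.0199847 ]), 'qd': array([ 6.80860420e-04, -4.12059770e-05,  1.13351746e-03, -2.46937203e-03,
        2.33868101e-04,  3.84068712e-04,  1.54938478e-04]), 'effort': array([ 2.67984309e-03, -5.50792837e+01,  1.14714481e+00, -1.87114799e+01,
       -5.22486318e-02,  1.92520459e-02,  4.55078373e-05]), 'tcp_pos': array([271.83331923, 589.97132575, 301.87633986]), 'tcp_rot': array([-6.72925471e-01, -3.06833721e+00,  2.55595588e-03]), 'ft_force': array([-0.27959259,  0.72516344, -0.65440963]), 'wrist_torque': array([ 0.04790525, -0.02478478,  0.03843303]), 'grip_force': 0.0, 'grip_width': 94.02927637152413}
```

View pics/top0.png

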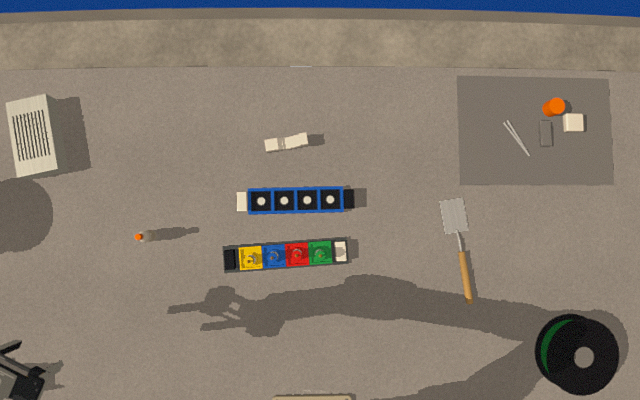

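View pics/scene0.png

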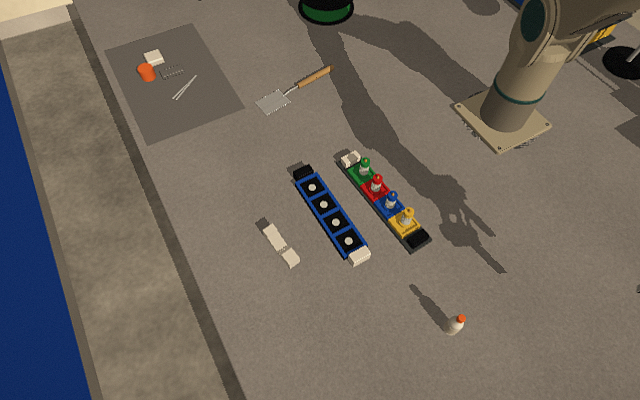

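Top view shows the rail, from the white block at (340,252): green (319,253), red (297,254), blue (274,256), yellow (250,258). The dock has its white block at left (242,202), black at right (349,199) and pockets at (261…330, 200). So green goes to the rightmost pocket and yellow to the leftmost. The print is at (286,142), the glue at (140,237) and the scraper at (458,245).

```bash
cat > m.py <<'E'
from h import *
def masks(im):
    h=cv2.cvtColor(im,cv2.COLOR_BGR2HSV); H,S,V=h[...,0].astype(int),h[...,1],h[...,2]
    ok=(S>150)&(V>50)
    return dict(red=ok&((H<6)|(H>172)),blue=ok&(H>100)&(H<130),yellow=ok&(H>18)&(H<35),green=ok&(H>45)&(H<85))
if __name__=="__main__":
  for n in ("top","scene"):
    a=np.load(n+"0.npz"); im,d=a["im"],a["d"]; P=world(n,d); ms=masks(im)
    X,Y,Z=P[...,0],P[...,1],P[...,2]
    roi=(d>0)&(abs(Y-80)<350)&(X>350)&(X<750)
    print(n,"bench z",np.median(Z[roi]))
    for k,m in ms.items():
        for lo,hi in ((12,30),(40,85)):
            q=P[m&roi&(Z>lo)&(Z<hi)&(X<(530 if k=="blue" else 700))]
            if len(q)>3: print(k,lo,hi,len(q),q.mean(0).round(1),((q.min(0)+q.max(0))/2).round(1),(q.max(0)-q.min(0)).round(1))
    q=P[ms["blue"]&roi&(X>530)&(Z>8)&(Z<35)]
    r=cv2.minAreaRect(q[:,:2].astype(np.float32)); print("dock",len(q),r,np.median(q[:,2]))
    print("white/high", [ (P[(im.min(-1)>170)&roi&(X>a)&(X<b)&(Z>c)&(Z<e)].mean(0).round(1)) for a,b,c,e in ((350,520,15,45),(520,600,22,45))])
    t=roi&(Z>20)&(X>400)&(X<520)&(abs(Y-80)<200); q=P[t]; print("tall",q[q[:,2].argsort()[-8:]].round(0).tolist())
E
python3 m.py
```

```text
top bench z 0.8050313949534029
red 12 30 375 [471.1  37.9  17.8] [470.4  37.9  19. ] [61.4 59.3 13.7]
red 40 85 70 [471.5  37.2  71.6] [470.7  37.2  60.9] [22.4 22.9 33.7]
blue 12 30 354 [467.2  97.6  17.8] [466.8  97.2  19.6] [59.4 59.2 15.1]
blue 40 85 66 [466.1  97.6  71.9] [466.1  98.1  71.6] [22.1 22.3 11.6]
yellow 12 30 383 [463.5 156.9  18.1] [462.  156.5  20.1] [59.3 59.8 16.2]
yellow 40 85 88 [459.1 145.3  72.5] [459.   72.1  72.8] [ 26.3 190.6  17.9]
green 12 30 355 [475.5 -22.4  17.5] [473.9 -22.7  19.8] [59.3 56.8 15.6]
green 40 85 60 [470.4 -21.5  71.9] [470.2 -22.1  72.7] [22.4 22.2  9.7]
dock 953 ((610.3435668945312, 39.461761474609375), (66.4493408203125, 248.47581481933594), 1.3071541786193848) 17.88023981410697
white/high [array([478.8, -75.5,  29.8]), array([591.8, 179.2,  30.2])]
tall [[470.0, 38.0, 80.0], [470.0, -21.0, 80.0], [461.0, 157.0, 81.0], [472.0, -21.0, 81.0], [459.0, 154.0, 81.0], [466.0, 96.0, 82.0], [459.0, 157.0, 82.0], [466.0, 98.0, 82.0]]
scene bench z 0.5312234181041049
red 12 30 301 [478.7  42.1  17.4] [472.4  38.   18.5] [62.4 63.3 12.9]
red 40
[... 183 characters left out ...]
 68.4] [25.3 24.2 13.5]
yellow 12 30 370 [469.9 160.9  17.4] [464.9  93.7  18.5] [ 62.8 190.9  12.9]
yellow 40 85 89 [463.5 149.5  70.5] [464.   72.4  67.6] [ 30.8 192.6  24.5]
green 12 30 254 [484.6 -18.9  17.7] [477.9 -20.2  18.5] [61.2 61.7 12.9]
green 40 85 60 [475.4 -17.4  70.3] [474.3 -18.9  69.3] [23.4 22.6 14.3]
dock 980 ((612.60888671875, 38.58683776855469), (69.41000366210938, 254.31773376464844), 1.3557379245758057) 17.44418496940483
white/high [array([483.7, -61.5,  27.4]), array([591.6, 186.5,  29.2])]
tall [[469.0, 101.0, 78.0], [475.0, -19.0, 78.0], [471.0, 103.0, 78.0], [476.0, 40.0, 78.0], [477.0, -20.0, 79.0], [479.0, -16.0, 80.0], [462.0, 157.0, 81.0], [477.0, 39.0, 82.0]]
```

```bash
python3 -m crank '[[[0,0,0],[0,0,1],1],[[0,0,0],[0,0,1],1],[[0,0,0],[0,0,1],1],[[0,0,0],[0,0,1],1],[[0,0,0],[0,0,1],1],[[0,0,0],[0,0,1],1],[[0,0,0],[0,0,1],1],[[0,0,0],[0,0,1],1],[[0,0,0],[0,0,1],1],[[0,0,0],[0,0,1],1],[[0,0,0],[0,0,1],1],[[0,0,0],[0,0,1],1]]'
cat > go.py <<'E'
import sys
from h import *
s=manip.get_state(); M=R.from_rotvec(s["tcp_rot"]).as_matrix(); t=np.array(s["tcp_pos"])
# args x y z of grasp point
for i in range(1,len(sys.argv),3):
    g=np.array(list(map(float,sys.argv[i:i+3])))+[0,0,78]; print("shift units",(M.T@(g-t)/30).round(2)); t=g
W=np.array([[0,1,0],[1,0,0],[0,0,-1.]])
print("turn units",(np.degrees(R.from_matrix(M.T@W).as_rotvec())/5).round(2),"tcp",s["tcp_pos"].round(1),"clk",s["clock"],"w",s["grip_width"].round(1),"gf",round(float(s["grip_force"]),1),"F",s["ft_force"].round(1))
E
python3 go.py 461 157 200
python3 - <<'E'
from h import *
for n in ("top","scene"):
    a=np.load(n+"0.npz"); P=world(n,a["d"]).reshape(-1,3)
    for y in (-21,38,98,157):
        q=P[(P[:,2]>50)&(P[:,2]<90)&(abs(P[:,1]-y)<25)&(abs(P[:,0]-467)<30)]
        r=cv2.minEnclosingCircle(q[:,:2].astype(np.float32)); print(n,y,len(q),np.round(r[0],1),round(r[1],1))
E
```

```text
clock: 1.1
tcp_pos: [271.8, 590.1, 302.1]
tcp_rot: [2.122, 2.316, -0.002]
ft_force: [1.0, 0.7, 0.2]
grip_width: 93.9
grip_force: 0.0
shift units [-14.93   5.02   0.82]
top -21 87 [471.  -21.3] 12.4
top 38 86 [471.7  37.3] 12.3
top 98 91 [466.3  97.2] 12.5
top 157 90 [457.8 155.6] 12.6
scene -21 99 [473.9 -18.7] 12.6
scene 38 107 [474.1  39.3] 14.0
scene 98 109 [469.3  99.8] 12.9
scene 157 115 [461.2 156.8] 12.9Traceback (most recent call last):
  File "go.py", line 8, in <module>
    print("turn units",(np.degrees(R.from_matrix(M.T@W).as_rotvec())/5).round(2),"tcp",s["tcp_pos"].round(1),"clk",s["clock"],"w",s["grip_width"].round(1),"gf",round(float(s["grip_force"]),1),"F",s["ft_force"].round(1))
                                                                                                                                  ^^^^^^^^^^^^^^^^^^^^^
AttributeError: 'float' object has no attribute 'round'
```

```bash
sed -i 's/s\["grip_width"\].round(1)/round(float(s["grip_width"]),1)/' go.py
python3 -m crank '[[[0,0,0],[0,0,1],1],[[-1,0.33,0],[0,0,0],1],[[-1,0.33,0],[0,0,0],1],[[-1,0.33,0],[0,0,0],1],[[-1,0.33,0],[0,0,0],1],[[-1,0.33,0],[0,0,0],1],[[-1,0.33,0],[0,0,0],1],[[-1,0.33,0],[0,0,0],1],[[-1,0.33,0],[0,0,0],1]]'
python3 go.py 459.5 156.2 190 459.5 156.2 52
```

```text
clock: 1.85
tcp_pos: [352.3, 349.1, 302.5]
tcp_rot: [-2.216, -2.227, 0.001]
ft_force: [-0.1, -0.5, 0.0]
grip_width: 94.0
grip_force: 0.0
shift units [-6.45  3.54  1.15]
shift units [0.  0.  4.6]
turn units [-0.    0.    0.06] tcp [352.3 349.1 302.5] clk 1.85 w 94.0 gf 0.0 F [-0.1 -0.5  0. ]
```

```bash

python3 -m crank '[[[-0.92,0.51,0.16],[0,0,0],1],[[-0.92,0.51,0.16],[0,0,0],1],[[-0.92,0.51,0.16],[0,0,0],1],[[-0.92,0.51,0.16],[0,0,0],1],[[-0.92,0.51,0.16],[0,0,0],1],[[-0.92,0.51,0.16],[0,0,0],1],[[-0.92,0.51,0.16],[0,0,0],1],[[0,0,0],[0,0,0],1],[[0,0,0],[0,0,0],1]]'
python3 go.py 459.5 156.2 190 459.5 156.2 52
python3 - <<'E'
from h import *
im,d=snapshot("scene"); cv2.imwrite("pics/s1.png",cv2.resize(im[100:300,250:500],None,fx=2.5,fy=2.5))
E
```

```text
clock: 2.6
tcp_pos: [460.7, 156.1, 268.7]
tcp_rot: [2.221, 2.221, -0.002]
ft_force: [0.0, 0.1, 0.6]
grip_width: 93.9
grip_force: 0.0
shift units [ 0.   -0.04  0.02]
shift units [0.  0.  4.6]
turn units [-0.01  0.01  0.  ] tcp [460.7 156.1 268.7] clk 2.6 w 93.9 gf 0.0 F [0.  0.1 0.6]
```

View pics/s1.png

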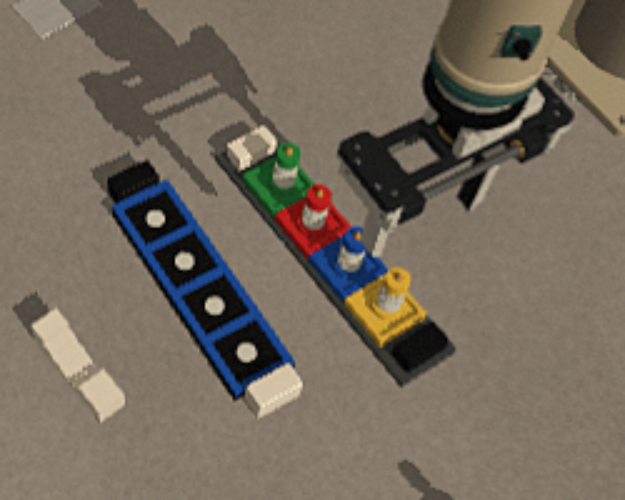

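The fingers straddle the rail along x above yellow, whose tip is at crop (400,275). The neighbours are clear, so I'm descending and gripping.

```bash

python3 -m crank '[[[0,0,0.9],[0,0,0],1],[[0,0,0.9],[0,0,0],1],[[0,0,0.9],[0,0,0],1],[[0,0,0.9],[0,0,0],1],[[0,0,0.6],[0,0,0],1],[[0,0,0.4],[0,0,0],1],[[0,0,0],[0,0,0],1],[[0,0,0],[0,0,0],0]]' | grep -E "tcp_pos|force"
python3 -m crank '[[[0,0,0],[0,0,0],0],[[0,0,0],[0,0,0],0],[[0,0,0],[0,0,0],0],[[0,0,0],[0,0,0],0],[[0,0,0],[0,0,0],0],[[0,0,0],[0,0,0],0],[[0,0,0],[0,0,0],0],[[0,0,0],[0,0,0],0],[[0,0,0],[0,0,0],0],[[0,0,0],[0,0,0],0]]'
python3 go.py 459.5 156.2 80 609.2 129 80 609.2 129 50
```

```text
tcp_pos: [459.5, 159.3, 130.8]
ft_force: [0.2, 0.1, -0.5]
grip_force: 0.0
clock: 4.15
tcp_pos: [460.1, 158.0, 131.0]
tcp_rot: [-2.216, -2.226, 0.001]
ft_force: [-0.7, 0.4, 0.5]
grip_width: 24.3
grip_force: 30.1
shift units [-0.06 -0.02 -0.9 ]
shift units [-0.93  4.99 -0.  ]
shift units [0. 0. 1.]
turn units [-0.    0.    0.05] tcp [460.1 158.  131. ] clk 4.15 w 24.3 gf 30.1 F [-0.7  0.4  0.5]
```

```bash

python3 -m crank '[[[0,0,-0.45],[0,0,0],0],[[0,0,-0.45],[0,0,0],0],[[-0.1,0.5,0],[0,0,0],0],[[-0.15,0.8,0],[0,0,0],0],[[-0.15,0.8,0],[0,0,0],0],[[-0.15,0.8,0],[0,0,0],0],[[-0.15,0.8,0],[0,0,0],0],[[-0.15,0.8,0],[0,0,0],0],[[-0.08,0.49,0],[0,0,0],0],[[0,0,0],[0,0,0],0],[[0,0,0],[0,0,0],0]]'
python3 go.py 609.2 129 50
python3 - <<'E'
from h import *
im,d=snapshot("scene"); cv2.imwrite("pics/s2.png",cv2.resize(im[100:300,250:500],None,fx=2.5,fy=2.5))
E
```

```text
clock: 5.07
tcp_pos: [609.8, 130.4, 157.5]
tcp_rot: [-2.217, -2.225, 0.002]
ft_force: [-0.3, 0.0, -2.4]
grip_width: 24.3
grip_force: 30.0
shift units [-0.05 -0.02  0.98]
turn units [-0.01  0.    0.04] tcp [609.8 130.4 157.5] clk 5.0667 w 24.3 gf 30.0 F [-0.3  0.  -2.4]
```

View pics/s2.png

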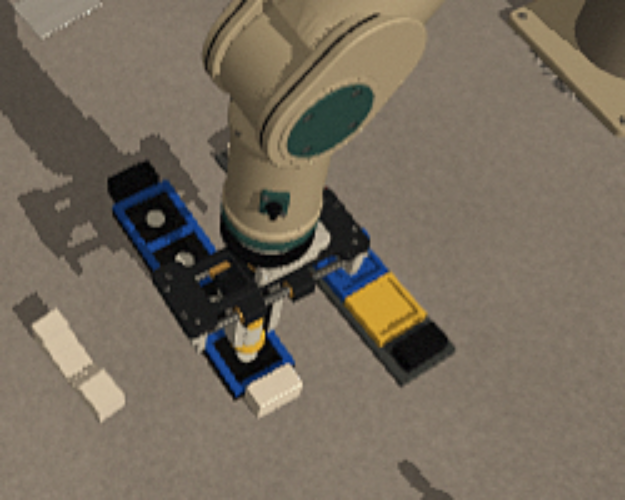

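Yellow hangs over the pocket next to the dock's white block, at crop (248,345). Lowering it now.

```bash

python3 -m crank '[[[0,0,0.4],[0,0,0],0],[[0,0,0.3],[0,0,0],0],[[0,0,0.15],[0,0,0],0],[[0,0,0.07],[0,0,0],0],[[0,0,0.03],[0,0,0],0],[[0,0,0],[0,0,0],0],[[0,0,0],[0,0,0],0]]' 
python3 go.py 609.2 129 50
```

```text
clock: 5.7
tcp_pos: [610.1, 130.8, 129.5]
tcp_rot: [2.216, 2.226, 0.0]
ft_force: [0.3, -0.3, -1.2]
grip_width: 24.2
grip_force: 30.0
shift units [-0.06 -0.03  0.05]
turn units [0.   0.   0.05] tcp [610.1 130.8 129.5] clk 5.7 w 24.2 gf 30.0 F [ 0.3 -0.3 -1.2]
```

```bash

python3 -m crank '[[[0,0,0.05],[0,0,0],0],[[0,0,0],[0,0,0],0.5],[[0,0,0],[0,0,0],1],[[0,0,0],[0,0,0],1],[[0,0,0],[0,0,0],1],[[0,0,0],[0,0,0],1],[[0,0,0],[0,0,0],1],[[0,0,0],[0,0,0],1]]' | grep -E "force|width"
python3 -m crank '[[[0,0,-0.5],[0,0,0],1],[[0,0,-1],[0,0,0],1],[[0,0,-1],[0,0,0],1],[[0,0,-0.5],[0,0,0],1],[[0,0,0],[0,0,0],1]]' 
python3 go.py 467.8 98.5 140 467.8 98.5 52
```

```text
ft_force: [-0.0, -0.8, 0.3]
grip_width: 68.0
grip_force: 0.0
clock: 6.78
tcp_pos: [612.2, 130.9, 221.9]
tcp_rot: [2.214, 2.224, 0.009]
ft_force: [0.6, -0.2, 0.1]
grip_width: 93.6
grip_force: 0.0
shift units [-1.06 -4.82  0.1 ]
shift units [-0.   -0.02  2.93]
turn units [ 0.08 -0.02  0.05] tcp [612.2 130.9 221.9] clk 6.7833 w 93.6 gf 0.0 F [ 0.6 -0.2  0.1]
```

```bash

python3 -m crank '[[[-0.1,-0.45,0],[0,0,0.05],1],[[-0.2,-0.9,0],[0,0,0],1],[[-0.2,-0.9,0],[0,0,0],1],[[-0.2,-0.9,0],[0,0,0],1],[[-0.2,-0.9,0],[0,0,0],1],[[-0.16,-0.7,0],[0,0,0],1],[[0,0,0],[0,0,0],1],[[0,0,0],[0,0,0],1],[[0,0,0],[0,0,0],1]]' >/dev/null
python3 go.py 467.8 98.5 52
python3 - <<'E'
from h import *
im,d=snapshot("scene"); cv2.imwrite("pics/s3.png",cv2.resize(im[100:300,250:500],None,fx=2.5,fy=2.5))
E
```

```text
shift units [-0.02 -0.03  2.93]
turn units [ 0.01 -0.    0.  ] tcp [468.5  99.2 217.9] clk 7.5333 w 93.9 gf 0.0 F [-0.3  0.6  0.3]
```

View pics/s3.png

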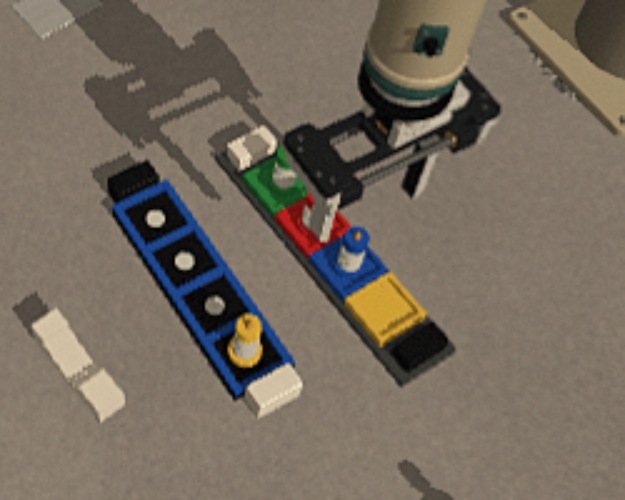

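Yellow stands upright and centred in its pocket at crop (246,345), and blue at (352,250) is next, under the fingers.

```bash

python3 -m crank '[[[0,0,0.7],[0,0,0],1],[[0,0,0.9],[0,0,0],1],[[0,0,0.8],[0,0,0],1],[[0,0,0.4],[0,0,0],1],[[0,0,0.13],[0,0,0],1],[[0,0,0],[0,0,0],1],[[0,0,0],[0,0,0],1]]' | grep -E "tcp_pos|ft_"
python3 -m crank '[[[0,0,0],[0,0,0],0],[[0,0,0],[0,0,0],0],[[0,0,0],[0,0,0],0],[[0,0,0],[0,0,0],0],[[0,0,0],[0,0,0],0],[[0,0,0],[0,0,0],0],[[0,0,0],[0,0,0],0],[[0,0,0],[0,0,0],0],[[0,0,0],[0,0,0],0],[[0,0,0],[0,0,0],0],[[0,0,0],[0,0,0],0]]' | grep grip
python3 go.py 610.6 69 80
```

```text
tcp_pos: [468.4, 98.9, 130.3]
ft_force: [-0.4, -0.0, 0.3]
grip_width: 24.5
grip_force: 30.1
shift units [-1.    4.77 -0.93]
turn units [-0.  0.  0.] tcp [467.5  98.9 130.1] clk 9.0833 w 24.5 gf 30.1 F [-1.8  0.5 -0. ]
```

```bash

python3 -m crank '[[[0,0,-0.45],[0,0,0],0],[[0,0,-0.45],[0,0,0],0],[[-0.1,0.5,0],[0,0,0],0],[[-0.17,0.8,0],[0,0,0],0],[[-0.17,0.8,0],[0,0,0],0],[[-0.17,0.8,0],[0,0,0],0],[[-0.17,0.8,0],[0,0,0],0],[[-0.12,0.6,0],[0,0,0],0],[[-0.1,0.47,0],[0,0,0],0],[[0,0,0],[0,0,0],0],[[0,0,0],[0,0,0],0]]' | grep -E "tcp_pos|grip"
python3 -m crank '[[[0,0,0.4],[0,0,0],0],[[0,0,0.3],[0,0,0],0],[[0,0,0.15],[0,0,0],0],[[0,0,0.07],[0,0,0],0],[[0,0,0.03],[0,0,0],0],[[0,0,0],[0,0,0],0],[[0,0,0],[0,0,0],0]]' 
python3 go.py 610.6 69 50
```

```text
tcp_pos: [610.2, 68.7, 156.6]
grip_width: 24.1
grip_force: 30.0
clock: 10.58
tcp_pos: [610.7, 69.0, 128.6]
tcp_rot: [2.221, 2.222, 0.0]
ft_force: [-0.3, -0.6, -0.6]
grip_width: 24.5
grip_force: 30.0
shift units [-0.   -0.    0.02]
turn units [0. 0. 0.] tcp [610.7  69.  128.6] clk 10.5833 w 24.5 gf 30.0 F [-0.3 -0.6 -0.6]
```

```bash

python3 -m crank '[[[0,0,0.05],[0,0,0],0],[[0,0,0],[0,0,0],0.5],[[0,0,0],[0,0,0],1],[[0,0,0],[0,0,0],1],[[0,0,0],[0,0,0],1],[[0,0,0],[0,0,0],1],[[0,0,0],[0,0,0],1],[[0,0,0],[0,0,0],1]]' | grep -E "force|width"
python3 -m crank '[[[0,0,-0.5],[0,0,0],1],[[0,0,-1],[0,0,0],1],[[0,0,-1],[0,0,0],1],[[0,0,-0.5],[0,0,0],1],[[0,0,0],[0,0,0],1],[[0,0,0],[0,0,0],1],[[0,0,0],[0,0,0],1]]' | grep tcp_pos
python3 go.py 472.9 38.3 140 472.9 38.3 52
```

```text
ft_force: [-0.4, 0.1, 0.1]
grip_width: 67.4
grip_force: 0.0
tcp_pos: [610.0, 69.0, 216.2]
shift units [-1.02 -4.57 -0.05]
shift units [-0.    0.01  2.93]
turn units [-0.02 -0.    0.  ] tcp [610.   69.  216.2] clk 11.8333 w 93.9 gf 0.0 F [-0.4  0.5 -0.3]
```

```bash

python3 -m crank '[[[-0.1,-0.45,0],[0,0,0],1],[[-0.2,-0.9,0],[0,0,0],1],[[-0.2,-0.9,0],[0,0,0],1],[[-0.2,-0.9,0],[0,0,0],1],[[-0.2,-0.9,0],[0,0,0],1],[[-0.12,-0.53,0],[0,0,0],1],[[0,0,0],[0,0,0],1],[[0,0,0],[0,0,0],1],[[0,0,0],[0,0,0],1]]' | grep tcp_pos
python3 go.py 472.9 38.3 52
python3 - <<'E'
from h import *
im,d=snapshot("scene"); cv2.imwrite("pics/s4.png",cv2.resize(im[100:300,250:500],None,fx=2.5,fy=2.5))
E
```

```text
tcp_pos: [474.4, 38.6, 216.7]
shift units [-0.01 -0.05  2.89]
turn units [0.01 0.   0.  ] tcp [474.4  38.6 216.7] clk 12.5833 w 94.1 gf 0.0 F [0.7 0.1 0.7]
```

View pics/s4.png

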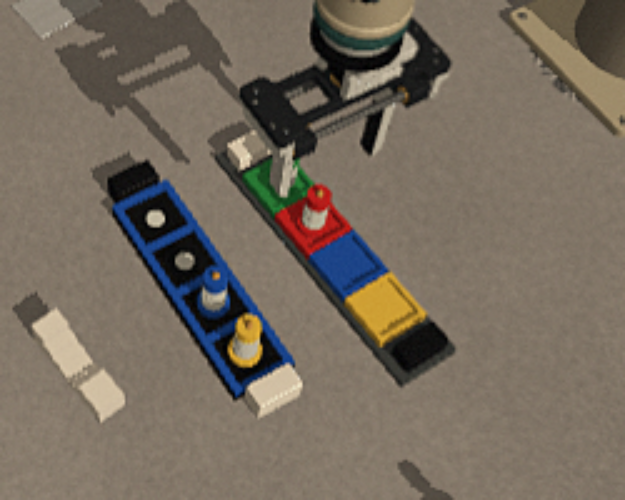

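Blue (213,290) and yellow (246,345) both stand in their pockets. The gripper is over red at (317,208).

```bash

python3 -m crank '[[[0,0,0.7],[0,0,0],1],[[0,0,0.9],[0,0,0],1],[[0,0,0.8],[0,0,0],1],[[0,0,0.4],[0,0,0],1],[[0,0,0.1],[0,0,0],1],[[0,0,0],[0,0,0],1],[[0,0,0],[0,0,0],1]]' | grep -E "tcp_pos|ft_"
python3 -m crank '[[[0,0,0],[0,0,0],0],[[0,0,0],[0,0,0],0],[[0,0,0],[0,0,0],0],[[0,0,0],[0,0,0],0],[[0,0,0],[0,0,0],0],[[0,0,0],[0,0,0],0],[[0,0,0],[0,0,0],0],[[0,0,0],[0,0,0],0],[[0,0,0],[0,0,0],0],[[0,0,0],[0,0,0],0],[[0,0,0],[0,0,0],0]]' | grep grip
python3 go.py 612 9 80
```

```text
tcp_pos: [474.1, 38.4, 130.3]
ft_force: [-0.1, 0.6, 0.1]
grip_width: 24.5
grip_force: 30.1
shift units [-0.98  4.63 -0.93]
turn units [-0. -0.  0.] tcp [473.2  38.3 130.1] clk 14.1333 w 24.5 gf 30.1 F [-0.8 -0.   0.1]
```

```bash

python3 -m crank '[[[0,0,-0.45],[0,0,0],0],[[0,0,-0.45],[0,0,0],0],[[-0.1,0.5,0],[0,0,0],0],[[-0.17,0.8,0],[0,0,0],0],[[-0.17,0.8,0],[0,0,0],0],[[-0.17,0.8,0],[0,0,0],0],[[-0.17,0.8,0],[0,0,0],0],[[-0.12,0.5,0],[0,0,0],0],[[-0.08,0.41,0],[0,0,0],0],[[0,0,0],[0,0,0],0],[[0,0,0],[0,0,0],0]]' | grep -E "tcp_pos|grip"
python3 -m crank '[[[0,0,0.4],[0,0,0],0],[[0,0,0.3],[0,0,0],0],[[0,0,0.15],[0,0,0],0],[[0,0,0.07],[0,0,0],0],[[0,0,0.03],[0,0,0],0],[[0,0,0],[0,0,0],0],[[0,0,0],[0,0,0],0]]' | grep grip
python3 go.py 612 9 50
```

```text
tcp_pos: [611.1, 8.8, 156.6]
grip_width: 24.7
grip_force: 30.0
grip_width: 24.2
grip_force: 30.0
shift units [0.   0.01 0.02]
turn units [0. 0. 0.] tcp [611.6   9.  128.6] clk 15.6333 w 24.2 gf 30.0 F [ 0.4 -0.1 -1.4]
```

```bash

python3 -m crank '[[[0,0,0.05],[0,0,0],0],[[0,0,0],[0,0,0],0.5],[[0,0,0],[0,0,0],1],[[0,0,0],[0,0,0],1],[[0,0,0],[0,0,0],1],[[0,0,0],[0,0,0],1],[[0,0,0],[0,0,0],1],[[0,0,0],[0,0,0],1]]' | grep -E "force|width"
python3 -m crank '[[[0,0,-0.5],[0,0,0],1],[[0,0,-1],[0,0,0],1],[[0,0,-1],[0,0,0],1],[[0,0,-0.5],[0,0,0],1],[[0,0,0],[0,0,0],1],[[0,0,0],[0,0,0],1],[[0,0,0],[0,0,0],1]]' | grep tcp_pos
python3 go.py 472.5 -20 140 472.5 -20 52
```

```text
ft_force: [-0.2, -0.6, -0.0]
grip_width: 67.5
grip_force: 0.0
tcp_pos: [610.9, 9.1, 216.2]
shift units [-0.97 -4.61 -0.05]
shift units [-0.    0.01  2.93]
turn units [-0.02 -0.    0.  ] tcp [610.9   9.1 216.2] clk 16.8833 w 94.2 gf 0.0 F [-0.4  1.  -0. ]
```

```bash

python3 -m crank '[[[-0.1,-0.45,0],[0,0,0],1],[[-0.2,-0.9,0],[0,0,0],1],[[-0.2,-0.9,0],[0,0,0],1],[[-0.2,-0.9,0],[0,0,0],1],[[-0.17,-0.9,0],[0,0,0],1],[[-0.1,-0.6,0],[0,0,0],1],[[0,0,0],[0,0,0],1],[[0,0,0],[0,0,0],1],[[0,0,0],[0,0,0],1]]' | grep tcp_pos
python3 go.py 472.5 -20 52
python3 - <<'E'
from h import *
im,d=snapshot("scene"); cv2.imwrite("pics/s5.png",cv2.resize(im[100:300,250:500],None,fx=2.5,fy=2.5))
E
```

```text
tcp_pos: [473.1, -20.0, 216.7]
shift units [-0.   -0.02  2.89]
turn units [0.   0.   0.01] tcp [473.1 -20.  216.7] clk 17.6333 w 94.1 gf 0.0 F [ 0.6 -0.7  1.1]
```

View pics/s5.png

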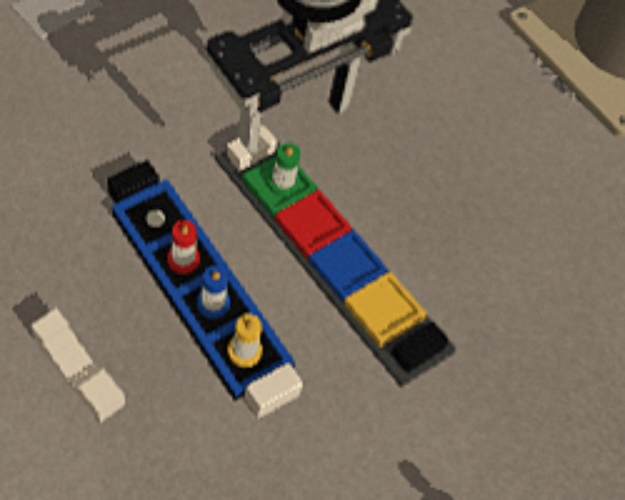

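Red stands in its pocket at (184,248). Only green, at (288,165), is left.

```bash

python3 -m crank '[[[0,0,0.7],[0,0,0],1],[[0,0,0.9],[0,0,0],1],[[0,0,0.8],[0,0,0],1],[[0,0,0.4],[0,0,0],1],[[0,0,0.1],[0,0,0],1],[[0,0,0],[0,0,0],1],[[0,0,0],[0,0,0],1]]' | grep -E "tcp_pos|ft_"
python3 -m crank '[[[0,0,0],[0,0,0],0],[[0,0,0],[0,0,0],0],[[0,0,0],[0,0,0],0],[[0,0,0],[0,0,0],0],[[0,0,0],[0,0,0],0],[[0,0,0],[0,0,0],0],[[0,0,0],[0,0,0],0],[[0,0,0],[0,0,0],0],[[0,0,0],[0,0,0],0],[[0,0,0],[0,0,0],0],[[0,0,0],[0,0,0],0]]' | grep grip
python3 go.py 613.4 -51 80
```

```text
tcp_pos: [472.9, -20.2, 130.3]
ft_force: [-0.1, 0.4, 0.5]
grip_width: 24.3
grip_force: 30.1
shift units [-1.03  4.71 -0.93]
turn units [-0. -0.  0.] tcp [472.  -20.2 130.1] clk 19.1833 w 24.3 gf 30.1 F [-0.2  0.4  0.6]
```

```bash

python3 -m crank '[[[0,0,-0.45],[0,0,0],0],[[0,0,-0.45],[0,0,0],0],[[-0.1,0.5,0],[0,0,0],0],[[-0.17,0.8,0],[0,0,0],0],[[-0.17,0.8,0],[0,0,0],0],[[-0.17,0.8,0],[0,0,0],0],[[-0.17,0.8,0],[0,0,0],0],[[-0.15,0.6,0],[0,0,0],0],[[-0.1,0.4,0],[0,0,0],0],[[0,0,0],[0,0,0],0],[[0,0,0],[0,0,0],0]]' | grep -E "tcp_pos|grip"
python3 -m crank '[[[0,0,0.4],[0,0,0],0],[[0,0,0.3],[0,0,0],0],[[0,0,0.15],[0,0,0],0],[[0,0,0.07],[0,0,0],0],[[0,0,0.03],[0,0,0],0],[[0,0,0],[0,0,0],0],[[0,0,0],[0,0,0],0]]' | grep grip
python3 go.py 613.4 -51 50
```

```text
tcp_pos: [612.5, -51.1, 156.6]
grip_width: 24.6
grip_force: 30.0
grip_width: 24.5
grip_force: 30.0
shift units [0.   0.01 0.02]
turn units [0. 0. 0.] tcp [613.2 -51.1 128.6] clk 20.6833 w 24.5 gf 30.0 F [-0.3 -1.  -1.8]
```

Release, raise, and back off toward the robot for a final look.

```bash

python3 -m crank '[[[0,0,0.05],[0,0,0],0],[[0,0,0],[0,0,0],0.5],[[0,0,0],[0,0,0],1],[[0,0,0],[0,0,0],1],[[0,0,0],[0,0,0],1],[[0,0,0],[0,0,0],1],[[0,0,0],[0,0,0],1],[[0,0,0],[0,0,0],1]]' | grep -E "force|width"
python3 -m crank '[[[0,0,-0.5],[0,0,0],1],[[0,0,-1],[0,0,0],1],[[0,0,-1],[0,0,0],1],[[0,0,-1],[0,0,0],1],[[0,-0.9,-0.3],[0,0,0],1],[[0,-0.9,0],[0,0,0],1],[[0,-0.9,0],[0,0,0],1],[[0,-0.9,0],[0,0,0],1],[[0,-0.9,0],[0,0,0],1],[[0,-0.5,0],[0,0,0],1],[[0,0,0],[0,0,0],1],[[0,0,0],[0,0,0],1]]' | grep tcp_pos
python3 - <<'E'
from h import *
im,d=snapshot("scene"); cv2.imwrite("pics/s6.png",cv2.resize(im[100:300,250:500],None,fx=2.5,fy=2.5))
u=R.from_euler('z',1.33,degrees=True).as_matrix()
for n in ("top","scene"):
    im,d=snapshot(n); P=world(n,d).reshape(-1,3)
    for y in (-51,9,69,129):
        q=P[(P[:,2]>50)&(P[:,2]<90)&(abs(P[:,1]-y)<25)&(abs(P[:,0]-612)<30)]
        if len(q)<10: print(n,y,"hidden"); continue
        r=cv2.minEnclosingCircle(q[:,:2].astype(np.float32))
        o=dict(top=(610.3,39.5),scene=(612.6,38.6))[n]
        print(n,y,len(q),"in dock:",(u.T[:2,:2]@(np.array(r[0])-o)).round(1),round(r[1],1),"top z",q[:,2].max().round(1))
E
```

```text
ft_force: [-0.3, 0.0, 0.3]
grip_width: 68.0
grip_force: 0.0
tcp_pos: [463.4, -51.1, 241.5]
top -51 82 in dock: [  0.5 -91.4] 12.1 top z 79.6
top 9 79 in dock: [  0.1 -31.2] 12.1 top z 76.8
top 69 84 in dock: [ 0.7 27.8] 12.3 top z 78.4
top 129 84 in dock: [ 1.6 88.9] 12.5 top z 76.6
scene -51 97 in dock: [  0.9 -88.2] 12.8 top z 78.1
scene 9 102 in dock: [  0.9 -28.2] 12.7 top z 77.5
scene 69 107 in dock: [ 0.8 31.5] 12.9 top z 77.3
scene 129 113 in dock: [ 2.3 92.2] 12.6 top z 79.7
```

View pics/s6.png

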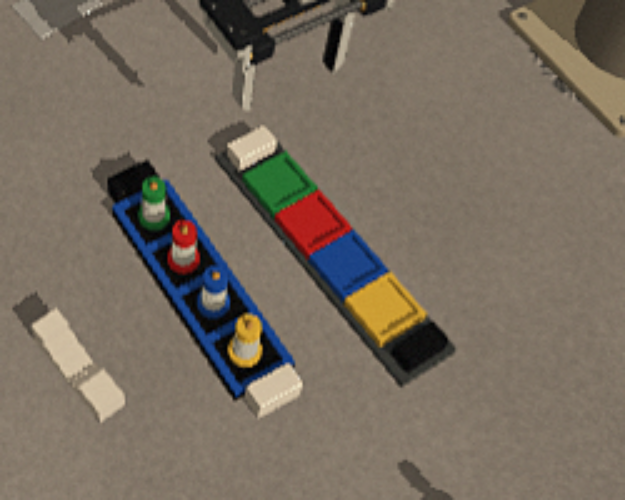

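All four stand upright within about 3 mm of their pocket centres: green (154,208), red (184,248), blue (214,292) and yellow (246,345). The print hasn't moved.

```bash
python3 -c "
from station import workorder; print(workorder.job_done())"
```

```text
the job is handed in; nothing more can be done
None
```

The job is handed in: all four hot ends stand released and upright in the dock in reverse order, within about 3 mm of their pocket centres by camera, and the arm stayed clear of the print, scraper and glue stick.

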